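# Load the lamp burn-in drawer

## Task

Load the burn-in cabinet: swing the cam lever clear of the drawer, pull the drawer fully open by its handle, stand every white LED lamp base from the bench upright in a drawer pocket of its own, and, with the drawer still open, swing the keeper bar shut over them until it snaps into its detent. Then push the drawer fully home and swing the cam lever back fully across its front to lock it; do not disturb the glue bottle.

Things in the scene. Friction and masses are not known exactly. Their poses are not given: they have to be found in the camera images.
- lampA: white LED lamp base: a tapered cup, foot 34 mm across (up to z = 12), widening to a 46 mm rim band with upright sides from z = 32 to its flat top at z = 52, which carries a paper-white disc with ten tiny yellow LED chips; 90 g, foot-heavy; origin at the centre of its underside, z up when upright; stands loose on the bench; may be absent
- lampB: white LED lamp base: a tapered cup, foot 34 mm across (up to z = 12), widening to a 46 mm rim band with upright sides from z = 32 to its flat top at z = 52, which carries a paper-white disc with ten tiny yellow LED chips; 90 g, foot-heavy; origin at the centre of its underside, z up when upright; stands loose on the bench; may be absent
- lampC: white LED lamp base: a tapered cup, foot 34 mm across (up to z = 12), widening to a 46 mm rim band with upright sides from z = 32 to its flat top at z = 52, which carries a paper-white disc with ten tiny yellow LED chips; 90 g, foot-heavy; origin at the centre of its underside, z up when upright; stands loose on the bench; may be absent
- lampD: white LED lamp base: a tapered cup, foot 34 mm across (up to z = 12), widening to a 46 mm rim band with upright sides from z = 32 to its flat top at z = 52, which carries a paper-white disc with ten tiny yellow LED chips; 90 g, foot-heavy; origin at the centre of its underside, z up when upright; stands loose on the bench; may be absent
- cabinet: grey burn-in cabinet, fixed; origin on the bench under the middle of its front face, x points into it; roof 120 mm high, 340 mm wide, with a black meter on it from 195 mm behind the front, up to 175 mm high. Its one drawer is open-topped, sides 52 mm high, with an aluminium front panel 310 mm wide, 18 mm thick, top edge 132 mm above the bench
- drawer (a joint): how far the drawer is pulled out of the grey cabinet, m: 0 home, 0.21 fully open; slides towards the robot along the cabinet's -x; about 4 N of friction and light damping; stays where it is left, blocked while the cam lever lies across it.
- drawer_handle (a point): middle of the drawer's bar handle: a 12 mm round bar 110 mm long running across the drawer (its y), 105 mm above the bench, its centre line 42 mm in front of the front panel; x points into the cabinet
- pocket1 (a point): drawer pocket 1: centre of its floor, 14 mm above the bench; pockets are square wells 42 x 42 mm with black walls 16 mm high, in a row across the drawer, 54 mm apart, 65 mm behind the inner face of the drawer's front panel; this point moves with the drawer; x points into the cabinet, y to the left along the row seen from the robot (pocket 1 leftmost, pocket 4 rightmost)
- pocket2 (a point): drawer pocket 2: centre of its floor, 14 mm above the bench; pockets are square wells 42 x 42 mm with black walls 16 mm high, in a row across the drawer, 54 mm apart, 65 mm behind the inner face of the drawer's front panel; this point moves with the drawer; x points into the cabinet, y to the left along the row seen from the robot (pocket 1 leftmost, pocket 4 rightmost)
- pocket3 (a point): drawer pocket 3: centre of its floor, 14 mm above the bench; pockets are square wells 42 x 42 mm with black walls 16 mm high, in a row across the drawer, 54 mm apart, 65 mm behind the inner face of the drawer's front panel; this point moves with the drawer; x points into the cabinet, y to the left along the row seen from the robot (pocket 1 leftmost, pocket 4 rightmost)
- pocket4 (a point): drawer pocket 4: centre of its floor, 14 mm above the bench; pockets are square wells 42 x 42 mm with black walls 16 mm high, in a row across the drawer, 54 mm apart, 65 mm behind the inner face of the drawer's front panel; this point moves with the drawer; x points into the cabinet, y to the left along the row seen from the robot (pocket 1 leftmost, pocket 4 rightmost)
- keeper (a joint): angle of the keeper bar, rad: 0 shut (lying across over the middle line of the pocket row), about 1 open (pointing back into the drawer); stiff, stays where it is left; a sprung brass plunger at its free end must be pushed past (some 3 to 5 N at the knob, felt from about 0.07 rad, snapping at about 0.04); it is in its detent below 0.025
- keeper_hinge (a point): the keeper bar's upright hinge axis at the left end of the pocket row (54 mm left of pocket 1), at the bar's underside, 72 mm above the bench (6 mm above the top of a seated lamp base); bar 16 mm wide, 10 mm thick, 251 mm long; moves with the drawer
- keeper_knob (a point): middle of the keeper bar's upright round black knob, 12 mm across, from 82 to 106 mm above the bench, this point at 94 mm, 125 mm from the hinge axis; seen from above, opening the bar turns the knob anticlockwise about the hinge
- lock (a joint): angle of the cam lever, rad: 0 locked (the arm lies across in front of the drawer's right end and blocks it), 1.6 free (arm points to the robot, beside the drawer); opening turns it anticlockwise seen from above; stiff (about 3 N at the knob), stays where it is left
- lock_pivot (a point): the cam lever's upright pivot axis on a steel post right of the drawer, at the arm's underside, 112 mm above the bench; arm 14 mm wide, 12 mm thick
- lock_knob (a point): upright round black knob on the cam lever's end, 14 mm across, from 124 to 154 mm above the bench, this point at 142 mm, 80 mm from the pivot axis; locked, it stands 17 mm (its centre) in front of the drawer's front panel, higher than the panel
- glue: white bottle with red cap, 38 mm across, 120 mm tall; bystander; origin at the centre of its underside

How it is judged:
By the outcome, as a careful person would: the job done as asked, in the order asked, and still so for the second after the job is handed in, with the robot touching nothing.
Of lampA, lampB, lampC, lampD only 2 to 4 are there at a start; the rules pass over those that are not, and their reading is None.
At some moment in a run one of lampA, lampB, lampC, lampD may be knocked a few centimetres aside while the robot is not near it.
It also fails if it takes over 210 s, if anything falls off the work surface, if the arm or the gripper's body presses on something with over 40 N, if the wrist force passes 120 N, or if a joint passes its speed limit or range.

## Robot

A 6-joint arm with a two-finger parallel gripper is mounted at the origin on the work surface. World frame = base frame: x ahead of the robot, y to its left, z up, the work surface at z = 0. Lengths are in m, angles in rad, forces in N, time in s.
With the tool pointing down it reaches from about 0.325 to 0.775 m from the base axis. Payload 5.5 kg.
Tool frame: the origin (TCP) lies at the centre of the arm's flange, where the gripper is bolted on; the fingertips stand ahead of it and the grasp point (between the pads) lies 163 mm ahead of it (tcp_to_tips is the z of the fingertips in the tool frame, in m); z points along the fingers, y is the line along which they close (so a half turn about z gives the same grasp; the last joint's range is limited). The gripper opens to 88 mm and grips with 3 to 60 N. Pads are 20 mm wide; open, the fingers measure 115 mm over their backs; the gripper's body (75 mm by 178 mm) begins 61 mm behind the grasp point.
Start: joints at [-1.325, 0.091, 1.231, -0, 1.82, -0.057], TCP at [0.179, -0.573, 0.405] pointing down, gripper open.
Joint ranges: [-2.87, 2.87], [-0.86, 2.18], [0.17, 2.46], [-1.51, 4.65], [0.06, 2.69], [-2.65, 2.65]. Speed limits (rad/s): [2.57, 2.57, 3.01, 3.14, 3.14, 3.14].

## Interface

Orientations are given as [roll, pitch, yaw] about the fixed x, y, z axes, in that order (R = Rz(yaw) Ry(pitch) Rx(roll)).
In Python, from workcell import * gives the robot as it stands. The module is installed in compiled form; this text tells all that it offers.
- The arm moves only by the tool jog_arm, never from a script. Its argument "targets" is a list of rows, each a list of 3 entries, a list of its own where there are three numbers: the turn, a rotation vector about the tool's x, y, z in rad, then the shift along the tool's x, y, z in mm, then the opening, from -1 (shut) to 1 (fully open). In form: [[[rx, ry, rz], [dx, dy, dz], gripper], ...]. A call has 1 to 20 rows; each row is the pose to reach, as a shift and turn from the pose commanded when the call began, along the tool's axes at that moment; what a row does not reach only later rows make up. A row lasts 1/12 s, in which the tool goes at most 41.7 mm and 7.16 degrees, less where a joint would pass 70% of its speed; a pose out of reach is approached as far as the arm can. A call with a gripper value outside its range is refused whole. The fingers move at their own pace and stop on an object; the grip force is fixed at half the most. Time passes only in rows, so rows that repeat a pose let the fingers close. It gives the time, the measured TCP pose, the force, the opening and the grip force at its end, in the units of the state.
- observe(): the state, without advancing time (a new reading comes with each control period).
- grab_frame(name): name is "side" or "top"; returns a dict with "image" (400x640x3 uint8, blue, green, red), "K" (3x3 intrinsics, pixels), "rvec" (rotation vector, rad) and "tvec" (3), from world to camera coordinates, as OpenCV has them. Camera axes: x right, y down, z forward; pixel columns grow to the right and rows downward; lengths in m; the calibration is good to about 2 mm. A picture is of the moment at which its call begins. There is no depth.
- sign_off(): hands the job in; it is judged then, once.
Trained networks look in a picture, given as the dict that the camera call returned (one of the last four; its "shot" number tells which), for a name from the list of things; names that differ only in an ending like _2 or _b are one class to them, and where a whole thing is asked for, a point or a joint stands for the part that bears it (a point fixed in the world has none). Each returns a list of dicts, best first, with "p" (0 to 1); they miss things now and then, are a little off and sometimes report something else, mostly with a low value. They report only what shows in the picture. A call takes as long as a camera call.
- search_frame(target, picture): "uv" ([column, row] in pixels, amid what is visible of it).
The state is a dict: "clock": time; "joint_pos": joint angles; "dq": joint speeds; "tau": joint torques, N m; "eef_pos": TCP position; "ee_rot": TCP orientation; "ft_force": force on the tool from outside, world axes, zero at the start; "torque": the same for the moment, N m; "width": finger opening in m; "finger_force": force on a finger pad.
Only numpy, scipy, OpenCV 4.12 (cv2) and the standard library are available. Lean on these libraries where they do the work, as an engineer would, in place of code of your own. Each camera call takes 0.05 s, during which the arm holds its last target. There are 200 camera calls.

## Working session

There is one attempt and no reset: what is moved stays moved. The work goes in short steps, Python scripts to look and compute and a tool call to move; the robot and the scene stay as the last step left them, time stands still between calls to the robot, and variables do not carry over. Pictures are saved under pics/ and viewed, at most 14 in all, crops included, and the job is handed in when it is done.

Besides the shell and the picture viewer there is one more tool, called after "Emit:" as name(argument=value, ...), one argument or row to a line, values as JSON. jog_arm: Moves the arm, as the interface text tells. Its arguments: {"type":"object","properties":{"targets":{"type":"array"}},"required":["targets"]}

```bash
mkdir -p pics
cat > h.py <<'E'
from workcell import *
import numpy as np, cv2
def ray(f,uv):
    R=cv2.Rodrigues(np.array(f["rvec"],float))[0]; t=np.array(f["tvec"],float).ravel()
    d=R.T@np.linalg.inv(f["K"])@np.array([uv[0],uv[1],1.]); return -R.T@t,d
def atz(f,uv,z):
    c,d=ray(f,uv); return c+d*(z-c[2])/d[2]
def proj(f,p):
    return cv2.projectPoints(np.array(p,float).reshape(-1,1,3),np.array(f["rvec"],float),np.array(f["tvec"],float),np.array(f["K"],float),None)[0].reshape(-1,2)
E
python3 - <<'E'
from h import *
np.set_printoptions(precision=3,suppress=True)
o=observe();print(o)
zs=dict(lampA=.052,drawer_handle=.105,keeper_knob=.094,lock_knob=.142,lock_pivot=.112,glue=.06,cabinet=.06,pocket1=.014,pocket4=.014)
for c in("top","side"):
    f=grab_frame(c);cv2.imwrite(f"pics/{c}0.png",f["image"])
    print(c,ray(f,(320,200)))
    for n,z in zs.items():
        for r in search_frame(n,f)[:5]: print(n,np.round(r["uv"]),round(r["p"],2),atz(f,r["uv"],z))
E
```

```text
{'clock': 0.0, 'joint_pos': array([-1.325,  0.092,  1.232, -0.   ,  1.82 , -0.057]), 'dq': array([ 0.002,  0.   , -0.001,  0.001, -0.   , -0.   ]), 'tau': array([  0.001, -44.645, -40.644,   0.07 ,   0.029,  -0.   ]), 'eef_pos': array([ 0.179, -0.573,  0.404]), 'ee_rot': array([-3.14 , -0.   ,  0.303]), 'ft_force': array([ 0.013, -0.003, -0.068]), 'torque': array([0.019, 0.013, 0.019]), 'finger_force': 0.0, 'width': 0.08780081579213662}
top (array([0.532, 0.093, 1.178]), array([ 0.055,  0.009, -0.998]))
lampA [477. 203.] 0.58 [ 0.583 -0.322  0.052]
drawer_handle [338. 159.] 0.62 [0.698 0.054 0.105]
drawer_handle [503. 253.] 0.19 [ 0.452 -0.365  0.105]
keeper_knob [408. 160.] 0.51 [ 0.694 -0.129  0.094]
keeper_knob [158. 235.] 0.42 [0.503 0.526 0.094]
lock_knob [405. 161.] 0.76 [ 0.686 -0.113  0.142]
lock_pivot [409. 161.] 0.66 [ 0.69  -0.127  0.112]
glue [154. 235.] 0.6 [0.501 0.55  0.06 ]
glue [337. 160.] 0.24 [0.702 0.056 0.06 ]
cabinet [338.  94.] 0.95 [0.883 0.053 0.06 ]
pocket1 [339. 163.] 0.72 [0.701 0.048 0.014]
pocket4 [339. 163.] 0.72 [0.701 0.048 0.014]
side (array([ 0.428, -0.885,  0.922]), array([ 0.12 ,  0.768, -0.63 ]))
lampA [353. 335.] 0.74 [ 0.58  -0.344  0.052]
drawer_handle [356. 211.] 0.94 [0.68  0.035 0.105]
lock_knob [375. 241.] 0.8 [ 0.69  -0.135  0.142]
lock_pivot [371. 244.] 0.86 [ 0.686 -0.115  0.112]
glue [279. 144.] 0.69 [0.497 0.553 0.06 ]
cabinet [413. 209.] 0.89 [0.874 0.057 0.06 ]
cabinet [359. 212.] 0.23 [0.704 0.081 0.06 ]
pocket1 [358. 213.] 0.88 [0.714 0.129 0.014]
pocket4 [358. 213.] 0.88 [0.714 0.129 0.014]
```

View pics/top0.png

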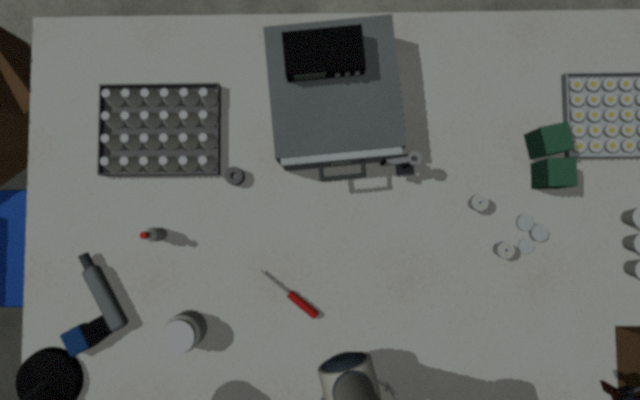

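View pics/side0.png

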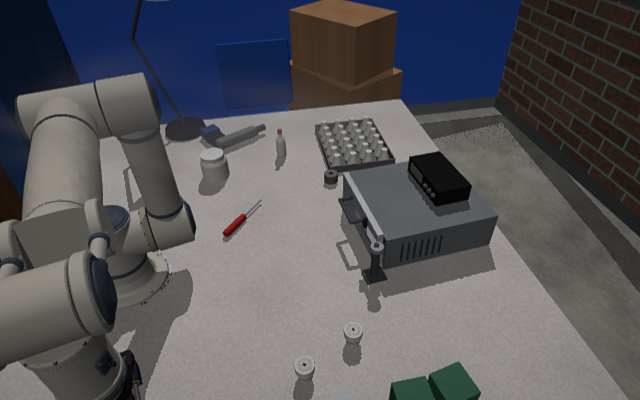

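The top view shows the cabinet's front edge running from about (280,161) to (408,153), the lever knob near (413,160), lamps at (480,204) and (506,250), loose discs around (530,235), and glue at (152,235). The side view shows the same two lamps at (353,335) and (304,368). I'll zoom in next.

Run:
```python
from h import *
t=cv2.imread("pics/top0.png")
a=cv2.resize(t[130:210,265:445],None,fx=4.4,fy=4.4,interpolation=cv2.INTER_CUBIC)[:,:800]
b=cv2.resize(t[170:290,440:640],None,fx=2,fy=2,interpolation=cv2.INTER_CUBIC)
im=np.zeros((352+240,800,3),np.uint8);im[:a.shape[0],:a.shape[1]]=a;im[352:,:400]=b
s=cv2.imread("pics/side0.png");c=cv2.resize(s[180:300,320:420],None,fx=2,fy=2,interpolation=cv2.INTER_CUBIC);im[352:,420:620]=c
im[352:,630:790]=cv2.resize(s[310:400,280:340],(160,240))
cv2.imwrite("pics/c1.png",im)
```

```text
(no output)
```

View pics/c1.png

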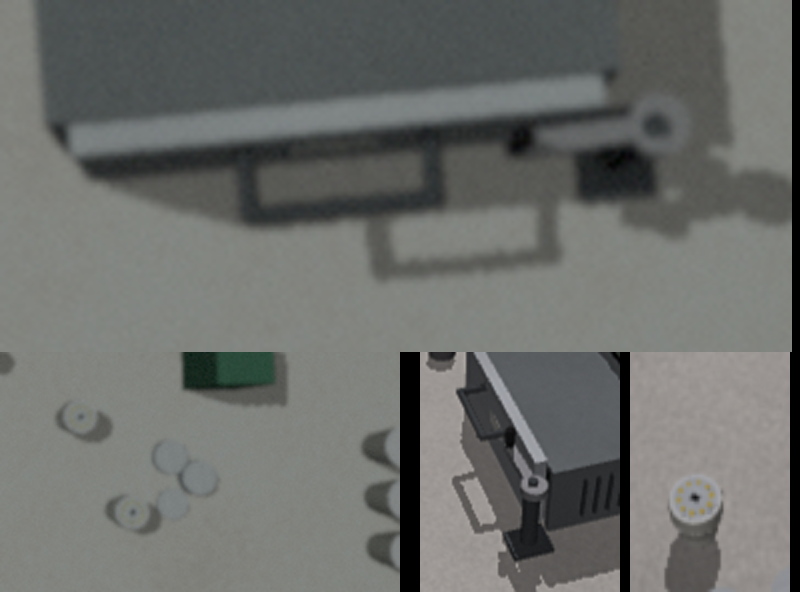

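Run:
```python
from h import *
np.set_printoptions(precision=4,suppress=True)
f=grab_frame("top");g=grab_frame("side")
c=lambda u,v:(265+u/4.4-.4,130+v/4.4-.4)
L=atz(f,c(76,154),.132);R=atz(f,c(606,104),.132);print("front",L,R,np.linalg.norm(L-R),np.arctan2(-(R-L)[0]*-1,-(R-L)[1]))
print("handle",atz(f,c(250,214),.109),atz(f,c(441,201),.109))
print("knob",atz(f,c(520,138),.154),"pivot",atz(f,c(657,122),.135))
d=lambda u,v:(440+u/2-.2,170+v/2-.2)
for uv in [(81,65),(132,160)]: print("lamp",atz(f,d(*uv),.052))
for z in(.0,.05): print(atz(f,(635,217),z))
print("side lamps",atz(g,(353,326.5),.052),atz(g,(304.4,364.3),.052))
print("side knob",atz(g,(320+90/2,180+75/2),.154), atz(g,(320+113/2,180+132/2),.135))
```

```text
front [0.6801 0.1988 0.132 ] [ 0.7066 -0.1071  0.132 ] 0.3070886072379935 0.08651467745485394
handle [0.647  0.0987 0.109 ] [ 0.6538 -0.0137  0.109 ]
knob [ 0.684  -0.0542  0.154 ] pivot [ 0.6954 -0.1356  0.135 ]
lamp [ 0.5844 -0.3306  0.052 ]
lamp [ 0.4561 -0.3952  0.052 ]
[ 0.5423 -0.7826  0.    ]
[ 0.5418 -0.7455  0.05  ]
side lamps [ 0.5857 -0.3205  0.052 ] [ 0.4553 -0.3937  0.052 ]
side knob [ 0.6841 -0.0517  0.154 ] [ 0.6905 -0.1477  0.135 ]
```

```bash
cat >> h.py <<'E'
from scipy.spatial.transform import Rotation as Ro
def go(x,y,z,yaw):
    o=observe();R0=Ro.from_euler("xyz",o["ee_rot"]);R1=Ro.from_euler("xyz",[np.pi,0,yaw])
    s=R0.inv().apply(np.array([x,y,z])-o["eef_pos"])*1000
    print("turn",np.round((R0.inv()*R1).as_rotvec(),4),"shift",np.round(s,1),"width",round(o["width"],4))
E
python3 - <<'E'
from h import *
np.set_printoptions(precision=4,suppress=True)
f=grab_frame("top")
im=f["image"]
# fit panel strip edges: bright strip rows per column
g=cv2.GaussianBlur(cv2.cvtColor(im,6),(1,3),0).astype(float)
U=np.arange(290,396);up=[];lo=[]
for u in U:
    c=166-(u-283)*12.3/119.3
    v=np.arange(int(c)-14,int(c)+8);d=np.gradient(g[v,u])
    up.append(v[np.argmax(d)]);lo.append(v[np.argmin(d)])
for n,e in(("up",up),("lo",lo)):
    p=np.polyfit(U,e,1);a=atz(f,(290,np.polyval(p,290)),.132);b=atz(f,(395,np.polyval(p,395)),.132)
    print(n,a,b,np.arctan2((b-a)[0],-(b-a)[1]))
for a,b in(((265,27),(276,157)),((390,15),(404,147))):
    A=atz(f,a,.12);B=atz(f,b,.12);d=A-B;print(A,B,np.arctan2(d[1],d[0]))
go(.684,-.053,.405,.085)
E
```

```text
up [0.695  0.1781 0.132 ] [ 0.7201 -0.0888  0.132 ] 0.09363055735930348
lo [0.6799 0.1781 0.132 ] [ 0.7039 -0.0885  0.132 ] 0.08997216358792269
[1.0452 0.2438 0.12  ] [0.7016 0.2151 0.12  ] 0.08326910547803985
[ 1.0736 -0.0838  0.12  ] [ 0.7247 -0.114   0.12  ] 0.08634381870974916
turn [-0.      0.      0.2178] shift [ 637.1 -345.4   -0.4] width 0.0877
```

Emit:
jog_arm(
  targets=[
    [[0,0,0.215],[637,-345,0],0],
    [[0,0,0.215],[637,-345,0],0],
    [[0,0,0.215],[637,-345,0],0],
    [[0,0,0.215],[637,-345,0],0],
    [[0,0,0.215],[637,-345,0],0],
    [[0,0,0.215],[637,-345,0],0],
    [[0,0,0.215],[637,-345,0],0],
    [[0,0,0.215],[637,-345,0],0],
    [[0,0,0.215],[637,-345,0],0],
    [[0,0,0.215],[637,-345,0],0],
    [[0,0,0.215],[637,-345,0],0],
    [[0,0,0.215],[637,-345,0],0],
    [[0,0,0.215],[637,-345,0],0],
    [[0,0,0.215],[637,-345,0],0],
    [[0,0,0.215],[637,-345,0],0],
    [[0,0,0.215],[637,-345,0],0],
    [[0,0,0.215],[637,-345,0],0],
    [[0,0,0.215],[637,-345,0],0],
    [[0,0,0.215],[637,-345,0],0],
    [[0,0,0.215],[637,-345,0],0],
  ],
)

```text
clock: 2.82
eef_pos: [0.6845, -0.0526, 0.4037]
ee_rot: [3.142, 0.001, 0.09]
ft_force: [-0.7, 0.1, -0.1]
width: 0.0442
finger_force: 0.0
```

Run:
```python
from h import *
np.set_printoptions(precision=4,suppress=True)
o=observe();print(o["clock"],o["joint_pos"],o["eef_pos"],o["ee_rot"],o["width"])
f=grab_frame("side");g=grab_frame("top")
for n in("lampA",):
  for p,z in((f,.052),(g,.052)):
    for r in search_frame(n,p): print(np.round(r["uv"]),round(r["p"],2),atz(p,r["uv"],z))
im=np.hstack([cv2.resize(f["image"][100:350,250:450],None,fx=2,fy=2),cv2.resize(g["image"][60:310,300:500],None,fx=2,fy=2)])
cv2.imwrite("pics/a1.png",im)
go(.684,-.053,.306,.088)
```

```text
2.8167 [-0.1262  0.3351  0.9544 -0.0004  1.8535  1.355 ] [ 0.6845 -0.0526  0.4037] [3.1415 0.0014 0.0895] 0.044222997686579744
[352. 336.] 0.75 [ 0.5765 -0.3438  0.052 ]
[478. 201.] 0.79 [ 0.5885 -0.324   0.052 ]
[397. 161.] 0.58 [ 0.6993 -0.1073  0.052 ]
[329.  83.] 0.27 [0.9173 0.0757 0.052 ]
turn [ 0.0004 -0.0007 -0.002 ] shift [ 0.8 -1.8 99.3] width 0.0436
```

View pics/a1.png

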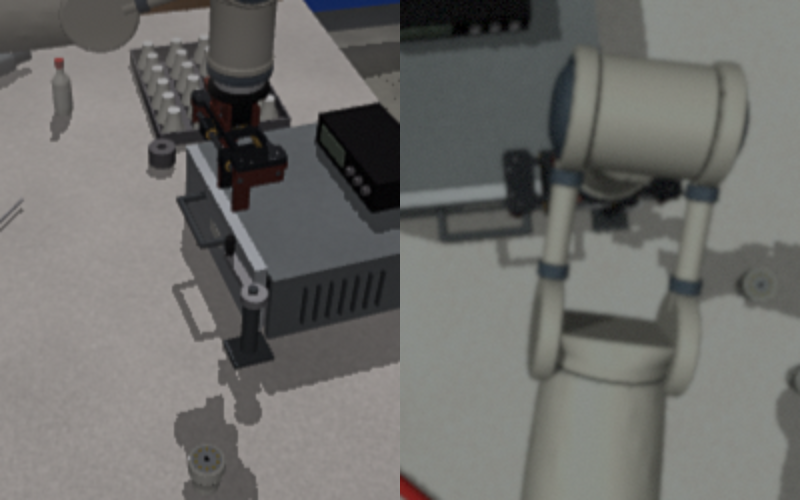

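The side view shows the gripper over the knob at about (238,235) in the crop, with its long body along the closing line and the fingers straddling across the drawer. Going down to grip.

Emit:
jog_arm(
  targets=[
    [[0,0,0],[0,-1,40],0],
    [[0,0,0],[0,-1,80],0],
    [[0,0,0],[0,-1,96],0],
    [[0,0,0],[0,-1,96],0],
    [[0,0,0],[0,-1,96],-1],
    [[0,0,0],[0,-1,96],-1],
    [[0,0,0],[0,-1,96],-1],
    [[0,0,0],[0,-1,96],-1],
    [[0,0,0],[0,-1,96],-1],
    [[0,0,0],[0,-1,96],-1],
  ],
)

```text
clock: 3.85
eef_pos: [0.684, -0.055, 0.3087]
ee_rot: [3.137, -0.0, 0.085]
ft_force: [0.2, -9.2, 0.5]
width: 0.0134
finger_force: 30.0
```

Emit:
jog_arm(
  targets=[
    [[0,0,0],[0,1,0],-1],
    [[0,0,0],[-8,1.4,0],-1],
    [[0,0,0],[-16,2.6,0],-1],
    [[0,0,0],[-24,5,0],-1],
    [[0,0,0],[-31,7,0],-1],
    [[0,0,0],[-38,11,0],-1],
    [[0,0,0],[-45,15,0],-1],
    [[0,0,0],[-51.5,20,0],-1],
    [[0,0,0],[-57.4,25,0],-1],
    [[0,0,0],[-62.7,31,0],-1],
    [[0,0,0],[-67.3,37.5,0],-1],
    [[0,0,0],[-71.3,44.5,0],-1],
    [[0,0,0],[-74.6,52,0],-1],
    [[0,0,0],[-77,59.3,0],-1],
    [[0,0,0],[-78.8,67,0],-1],
    [[0,0,0],[-80,75,0],-1],
    [[0,0,0],[-80,81.5,0],-1],
    [[0,0,0],[-80,82.5,0],-1],
    [[0,0,0],[-80,82.5,0],-1],
  ],
)

```text
clock: 5.43
eef_pos: [0.6105, -0.1414, 0.3087]
ee_rot: [-3.139, 0.004, 0.088]
ft_force: [-8.9, 2.5, 3.4]
width: 0.0134
finger_force: 30.0
```

Emit:
jog_arm(
  targets=[
    [[0,0,0],[2,-1,0],0],
    [[0,0,0],[2,-1,0],0],
    [[0,0,0],[2,-1,0],0],
    [[0,0,0],[2,-1,0],0],
    [[0,0,0],[2,-1,-40],0],
    [[0,0,0],[2,-1,-80],0],
    [[0,0,0],[2,-1,-90],0],
    [[0,0,0],[2,-1,-90],-0.18],
  ],
)

```text
clock: 6.1
eef_pos: [0.6134, -0.1405, 0.4045]
ee_rot: [3.138, -0.009, 0.088]
ft_force: [0.4, 0.9, -0.4]
width: 0.0402
finger_force: 0.0
```

Run:
```python
from h import *
go(.649,.042,.398,.088+np.pi/2)
```

```text
turn [ 0.0096 -0.0042 -1.571 ] shift [  51.4 -178.7    6.3] width 0.0402
```

Emit:
jog_arm(
  targets=[
    [[0,0,-1.571],[51,-179,0],-0.18],
    [[0,0,-1.571],[51,-179,0],-0.18],
    [[0,0,-1.571],[51,-179,0],-0.18],
    [[0,0,-1.571],[51,-179,0],-0.18],
    [[0,0,-1.571],[51,-179,0],-0.18],
    [[0,0,-1.571],[51,-179,0],-0.18],
    [[0,0,-1.571],[51,-179,0],-0.18],
    [[0,0,-1.571],[51,-179,0],-0.18],
    [[0,0,-1.571],[51,-179,0],-0.18],
    [[0,0,-1.571],[51,-179,0],-0.18],
    [[0,0,-1.571],[51,-179,0],-0.18],
    [[0,0,-1.571],[51,-179,0],-0.18],
    [[0,0,-1.571],[51,-179,0],-0.18],
    [[0,0,-1.571],[51,-179,0],-0.18],
    [[0,0,-1.571],[51,-179,0],-0.18],
  ],
)

```text
clock: 7.35
eef_pos: [0.6486, 0.0422, 0.397]
ee_rot: [-3.14, -0.0, 1.656]
ft_force: [-0.5, 0.3, -0.3]
width: 0.0363
finger_force: 0.0
```

Run:
```python
from h import *
f=grab_frame("side");g=grab_frame("top")
im=np.hstack([cv2.resize(f["image"][100:350,250:450],None,fx=2,fy=2),cv2.resize(g["image"][60:310,300:500],None,fx=2,fy=2)])
cv2.imwrite("pics/a2.png",im)
go(.649,.042,.268,.088+np.pi/2)
```

```text
turn [-0.0011 -0.0001 -0.0022] shift [ -0.3   0.5 129.7] width 0.036
```

View pics/a2.png

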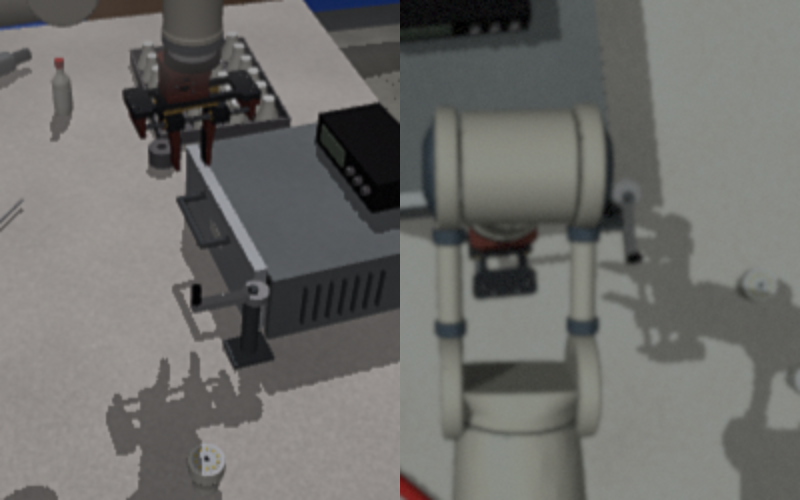

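The lever now points toward the robot, with its knob at (195,293) in the side crop. Next I grip the handle and pull.

Emit:
jog_arm(
  targets=[
    [[0,0,0],[0,0,40],-0.18],
    [[0,0,0],[0,0,80],-0.18],
    [[0,0,0],[0,0,110],-0.18],
    [[0,0,0],[0,0,129],-0.18],
    [[0,0,0],[0,0,129],-0.18],
    [[0,0,0],[0,0,129],-1],
    [[0,0,0],[0,0,129],-1],
    [[0,0,0],[0,0,129],-1],
    [[0,0,0],[0,0,129],-1],
    [[0,0,0],[0,0,129],-1],
  ],
)

```text
clock: 8.28
eef_pos: [0.6491, 0.0423, 0.2723]
ee_rot: [3.137, 0.0, 1.659]
ft_force: [0.0, -0.4, 4.3]
width: 0.011
finger_force: 30.0
```

Emit:
jog_arm(
  targets=[
    [[0,0,0],[0,-10,0],-1],
    [[0,0,0],[0,-25,0],-1],
    [[0,0,0],[0,-45,0],-1],
    [[0,0,0],[0,-65,0],-1],
    [[0,0,0],[0,-85,0],-1],
    [[0,0,0],[0,-105,0],-1],
    [[0,0,0],[0,-125,0],-1],
    [[0,0,0],[0,-145,0],-1],
    [[0,0,0],[0,-165,0],-1],
    [[0,0,0],[0,-185,0],-1],
    [[0,0,0],[0,-200,0],-1],
    [[0,0,0],[0,-208,0],-1],
    [[0,0,0],[0,-211,0],-1],
    [[0,0,0],[0,-212,0],-1],
    [[0,0,0],[0,-212,0],-1],
  ],
)

```text
clock: 9.53
eef_pos: [0.4408, 0.0239, 0.2723]
ee_rot: [3.122, 0.001, 1.659]
ft_force: [28.5, 2.6, -8.0]
width: 0.0111
finger_force: 30.0
```

Emit:
jog_arm(
  targets=[
    [[0,0,0],[0,2,0],-1],
    [[0,0,0],[0,2,0],-0.18],
    [[0,0,0],[0,2,0],-0.18],
    [[0,0,0],[0,2,0],-0.18],
    [[0,0,0],[0,2,0],-0.18],
    [[0,0,0],[0,2,-40],-0.18],
    [[0,0,0],[0,2,-80],-0.18],
    [[0,0,0],[0,2,-110],0.5],
  ],
)

```text
clock: 10.2
eef_pos: [0.4389, 0.0238, 0.3817]
ee_rot: [-3.141, -0.0, 1.659]
ft_force: [0.4, -0.4, 1.2]
width: 0.0398
finger_force: 0.0
```

Run:
```python
from h import *
go(.456,-.394,.35,.088)
```

```text
turn [-3.0000e-04  2.0000e-04  1.5708e+00] shift [-417.7  -19.7   31.7] width 0.0398
```

Emit:
jog_arm(
  targets=[
    [[0,0,1.571],[-418,-20,0],1],
    [[0,0,1.571],[-418,-20,0],1],
    [[0,0,1.571],[-418,-20,0],1],
    [[0,0,1.571],[-418,-20,0],1],
    [[0,0,1.571],[-418,-20,0],1],
    [[0,0,1.571],[-418,-20,0],1],
    [[0,0,1.571],[-418,-20,0],1],
    [[0,0,1.571],[-418,-20,0],1],
    [[0,0,1.571],[-418,-20,0],1],
    [[0,0,1.571],[-418,-20,0],1],
    [[0,0,1.571],[-418,-20,0],1],
    [[0,0,1.571],[-418,-20,0],1],
    [[0,0,1.571],[-418,-20,0],1],
    [[0,0,1.571],[-418,-20,0],1],
    [[0,0,1.571],[-418,-20,0],1],
  ],
)

```text
clock: 11.45
eef_pos: [0.4561, -0.3943, 0.3791]
ee_rot: [-3.141, 0.001, 0.09]
ft_force: [-0.2, -0.6, -0.3]
width: 0.0877
finger_force: 0.0
```

Run:
```python
from h import *
np.set_printoptions(precision=4,suppress=True)
f=grab_frame("side");g=grab_frame("top")
for p in (f,g):
    for n,z in(("lampA",.052),("keeper_knob",.094),("keeper_hinge",.08),("pocket1",.014)):
        for r in search_frame(n,p): print(n,np.round(r["uv"]),round(r["p"],2),atz(p,r["uv"],z))
# predicted pockets with open drawer
P=np.array([.691-.2083,.046-.0184]);th=.088;X=np.array([np.cos(th),np.sin(th)]);Y=np.array([-X[1],X[0]])
pts=[np.r_[P+.083*X+y*Y,.03] for y in(.081,.027,-.027,-.081)]+[np.r_[P+.083*X+.135*Y,.082]]
print(np.array(pts))
im=g["image"].copy()
for q in proj(g,pts): print(q)
t=cv2.resize(im[110:260,265:445],None,fx=4.4,fy=4,interpolation=cv2.INTER_CUBIC)
cv2.imwrite("pics/a3.png",t)
cv2.imwrite("pics/a4.png",cv2.resize(f["image"][150:400,250:500],None,fx=2.4,fy=2.4,interpolation=cv2.INTER_CUBIC))
go(.456,-.394,.3,.088)
```

```text
lampA [352. 336.] 0.63 [ 0.5764 -0.3452  0.052 ]
lampA [342. 232.] 0.29 [0.6311 0.0105 0.052 ]
keeper_knob [343. 203.] 0.81 [0.6549 0.096  0.094 ]
keeper_hinge [344. 204.] 0.61 [0.6592 0.1058 0.08  ]
keeper_hinge [341. 229.] 0.23 [ 0.6251 -0.0079  0.08  ]
pocket1 [342. 234.] 0.56 [0.6407 0.04   0.014 ]
lampA [477. 201.] 0.6 [ 0.5877 -0.3218  0.052 ]
keeper_knob [315. 186.] 0.88 [0.6293 0.116  0.094 ]
keeper_knob [342. 128.] 0.65 [0.7805 0.043  0.094 ]
keeper_hinge [314. 186.] 0.65 [0.6301 0.1182 0.08  ]
pocket1 [341. 200.] 0.81 [0.5942 0.0438 0.014 ]
[[ 0.5583  0.1156  0.03  ]
 [ 0.563   0.0618  0.03  ]
 [ 0.5678  0.008   0.03  ]
 [ 0.5725 -0.0458  0.03  ]
 [ 0.5535  0.1694  0.082 ]]
[315.7069 213.2574]
[335.1346 211.4088]
[354.5722 209.5594]
[374.0197 207.7089]
[294.9811 214.7394]
turn [ 0.0001 -0.0001  0.0002] shift [-0.2 -0.2 79.7] width 0.0878
```

View pics/a3.png

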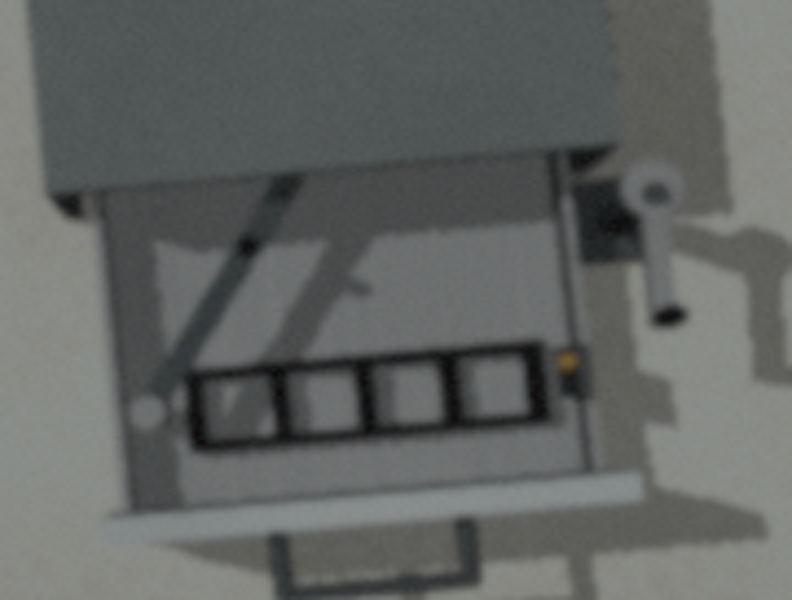

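View pics/a4.png

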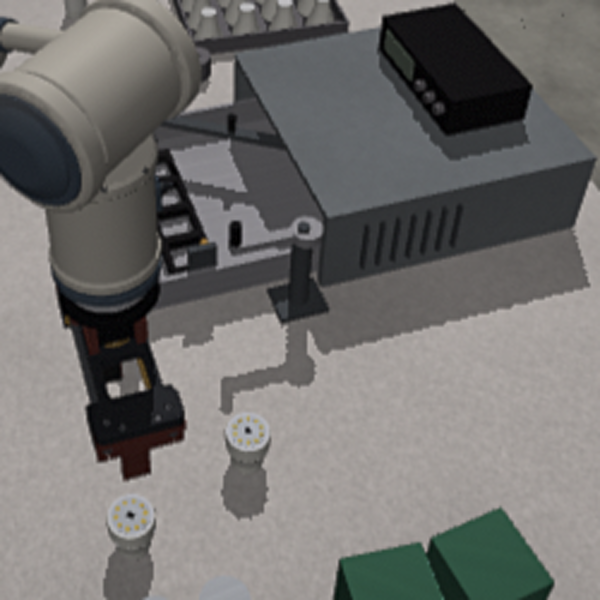

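Run:
```python
from h import *
np.set_printoptions(precision=4,suppress=True)
g=grab_frame("top");f=grab_frame("side")
c=lambda u,v:(265+u/4.4-.4,110+v/4-.4)
for n,uv,z in(("p1",(238,408),.02),("p2",(327,398),.02),("p3",(412,392),.02),("p4",(498,385),.02),("hinge",(148,410),.085),("kk",(248,243),.106),("panL",(105,524),.13),("panR",(645,488),.13),("hL",(284,592),.105),("hR",(472,580),.105),("post",(568,362),.07)):
    print(n,atz(g,c(*uv),z))
# outer wall corners of row at z .03 (16 mm walls above 14 floor)
print("row",[atz(g,c(*uv),.03) for uv in((190,372),(543,343),(200,450),(550,420))])
s=lambda u,v:(250+u/2.4-.3,150+v/2.4-.3)
print("side lamps",atz(f,s(247,431),.052),atz(f,s(131,516),.052))
print("side kk",atz(f,s(232,117),.106))
for nm,p,cs in(("top",g,((480,204),(506,250))),("side",f,((352.5,329),(304,365)))):
  hsv=cv2.cvtColor(p["image"],cv2.COLOR_BGR2HSV)
  for x,y in cs:
    r=np.s_[int(y)-12:int(y)+13,int(x)-13:int(x)+14]
    print(nm,hsv[r][12,13],hsv[r][0,0])
    m=((p["image"][r].min(2))>(hsv[r][...,2].mean()+12)).astype(np.uint8)
    cc=cv2.connectedComponentsWithStats(m); k=1+np.argmax(cc[2][1:,4]);q=cc[3][k]+[int(x)-13,int(y)-12]
    print(cc[2][k],q,atz(p,q,.05))
```

```text
p1 [0.5631 0.1074 0.02  ]
p2 [0.5697 0.0509 0.02  ]
p3 [ 0.5735 -0.003   0.02  ]
p4 [ 0.578  -0.0576  0.02  ]
hinge [0.5604 0.1606 0.085 ]
kk [0.6679 0.0997 0.106 ]
panL [0.4876 0.1827 0.13  ]
panR [ 0.5082 -0.1262  0.13  ]
hL [0.4424 0.0803 0.105 ]
hR [ 0.4494 -0.0295  0.105 ]
post [ 0.591  -0.0937  0.07  ]
row [array([0.5879, 0.1374, 0.03  ]), array([ 0.6065, -0.085 ,  0.03  ]), array([0.5339, 0.1314, 0.03  ]), array([ 0.5532, -0.0885,  0.03  ])]
side lamps [ 0.5829 -0.3278  0.052 ] [ 0.4549 -0.3946  0.052 ]
side kk [0.6666 0.1001 0.106 ]
top [ 90  10 124] [ 40  11 139]
[24  4  2  2  3] [491.6667 196.6667] [ 0.5995 -0.3625  0.05  ]
top [90 14 92] [ 54   9 139]
[  0   0  27  25 365] [503.8493 248.5836] [ 0.4592 -0.3909  0.05  ]
side [120  11  68] [ 11  12 166]
[  5   5  18  16 113] [352.7965 328.6637] [ 0.5841 -0.325   0.05  ]
side [110  12  63] [ 10  14 164]
[ 4  3 19 18 75] [304.2267 364.2133] [ 0.455  -0.3922  0.05  ]
```

Emit:
jog_arm(
  targets=[
    [[0,0,0],[0,0,40],1],
    [[0,0,0],[0,0,80],1],
    [[0,0,0],[0,0,115],1],
    [[0,0,0],[0,0,145],1],
    [[0,0,0],[0,0,172],1],
    [[0,0,0],[0,0,172],1],
    [[0,0,0],[0,0,172],-1],
    [[0,0,0],[0,0,172],-1],
    [[0,0,0],[0,0,172],-1],
    [[0,0,0],[0,0,172],-1],
    [[0,0,0],[0,0,172],-1],
    [[0,0,0],[0,0,172],-1],
  ],
)

```text
clock: 13.05
eef_pos: [0.4564, -0.3945, 0.209]
ee_rot: [3.14, -0.001, 0.088]
ft_force: [-0.8, 0.5, -1.2]
width: 0.051
finger_force: 0.0
```

Run:
```python
from h import *
np.set_printoptions(precision=4,suppress=True)
f=grab_frame("top");im=f["image"]
g=cv2.GaussianBlur(cv2.cvtColor(im,6),(1,3),0).astype(float)
U=np.arange(295,405);up=[];lo=[]
for u in U:
    c=110+(518-(u-289)*4.4*36/540)/4
    v=np.arange(int(c)-6,int(c)+12);d=np.gradient(g[v,u])
    up.append(v[np.argmax(d)]);lo.append(v[np.argmin(d)])
for n,e in(("up",up),("lo",lo)):
    p=np.polyfit(U,e,1);r=np.abs(np.polyval(p,U)-e);p=np.polyfit(U[r<1.5],np.array(e)[r<1.5],1)
    a=atz(f,(295,np.polyval(p,295)),.132);b=atz(f,(404,np.polyval(p,404)),.132)
    print(n,a,b,np.arctan2((b-a)[0],-(b-a)[1]),sum(r<1.5))
o=observe();print(o["eef_pos"],o["ee_rot"],o["width"])
```

```text
up [0.4923 0.166  0.132 ] [ 0.5165 -0.1079  0.132 ] 0.08778883796686106 110
lo [0.4757 0.1661 0.132 ] [ 0.4982 -0.1076  0.132 ] 0.08204226203950252 104
[ 0.4563 -0.3944  0.2086] [ 3.1405 -0.0009  0.0878] 0.047725893527759924
```

Emit:
jog_arm(
  targets=[
    [[0,0,0],[0,0,0],-1],
    [[0,0,0],[0,0,0],-1],
    [[0,0,0],[0,0,0],-1],
    [[0,0,0],[0,0,-20],-1],
    [[0,0,0],[0,0,-60],-1],
    [[0,0,0],[0,0,-100],-1],
    [[0,0,0],[0,0,-140],-1],
    [[0,0,0],[0,0,-170],-1],
    [[0,0,0],[0,0,-170],-1],
  ],
)

```text
clock: 13.85
eef_pos: [0.4562, -0.3943, 0.3862]
ee_rot: [3.132, -0.008, 0.088]
ft_force: [0.3, -0.6, 0.2]
width: 0.0452
finger_force: 30.0
```

Run:
```python
from h import *
go(.563,.1065,.38,.088)
go(.563,.1065,.222,.088)
```

```text
turn [ 0.0091 -0.008  -0.0002] shift [ 150.3 -489.6    2.9] width 0.0452
turn [ 0.0091 -0.008  -0.0002] shift [ 149.  -491.   160.9] width 0.0452
```

Emit:
jog_arm(
  targets=[
    [[0,0,0],[151,-490,0],-1],
    [[0,0,0],[151,-490,0],-1],
    [[0,0,0],[151,-490,0],-1],
    [[0,0,0],[151,-490,0],-1],
    [[0,0,0],[151,-490,0],-1],
    [[0,0,0],[151,-490,0],-1],
    [[0,0,0],[151,-490,0],-1],
    [[0,0,0],[151,-490,0],-1],
    [[0,0,0],[151,-490,0],-1],
    [[0,0,0],[151,-490,0],-1],
    [[0,0,0],[151,-490,0],-1],
    [[0,0,0],[151,-490,0],-1],
    [[0,0,0],[151,-490,0],-1],
    [[0,0,0],[151,-490,0],-1],
    [[0,0,0],[151,-490,0],-1],
    [[0,0,0],[151,-490,0],-1],
    [[0,0,0],[151,-490,0],-1],
  ],
)

```text
clock: 15.27
eef_pos: [0.5636, 0.1055, 0.3774]
ee_rot: [3.141, 0.0, 0.086]
ft_force: [-0.1, 0.6, -1.3]
width: 0.0456
finger_force: 30.0
```

Run:
```python
from h import *
np.set_printoptions(precision=4,suppress=True)
go(.563,.1065,.222,.088)
f=grab_frame("side");cv2.imwrite("pics/b1.png",cv2.resize(f["image"][120:300,250:450],None,fx=3,fy=3))
g=grab_frame("top")
for p in(f,g):
  for r in search_frame("lampA",p): print(np.round(r["uv"]),round(r["p"],2),atz(p,r["uv"],.052))
```

```text
turn [ 0.0005  0.0005 -0.0022] shift [ -0.4  -1.1 155.4] width 0.0456
[351. 336.] 0.57 [ 0.5756 -0.3456  0.052 ]
[480. 202.] 0.69 [ 0.5844 -0.3301  0.052 ]
```

View pics/b1.png

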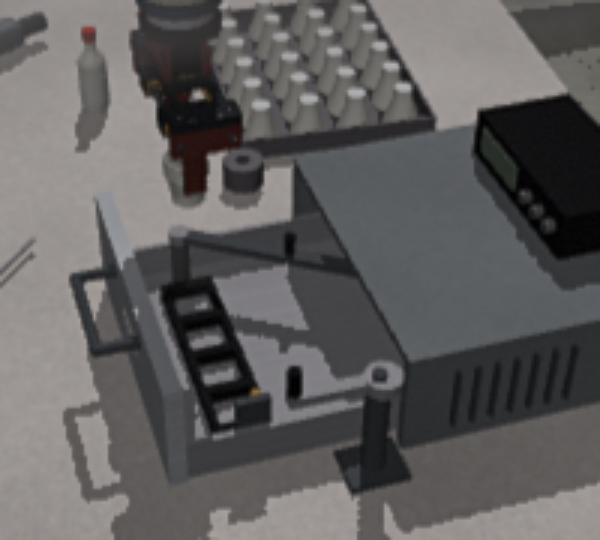

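The side crop shows the drawer open, with pockets at about (196,303), (208,335), (222,373) and (237,415) and the held lamp hanging above. I'll cross-check the pocket positions from this view.

Run:
```python
from h import *
np.set_printoptions(precision=4,suppress=True)
f=grab_frame("side")
for uv in((196,303),(208,335),(222,373),(237,415)): print(atz(f,(250+uv[0]/3-.3,120+uv[1]/3-.3),.022))
print("rowcorners",[atz(f,(250+u/3-.3,120+v/3-.3),.03) for u,v in((164,288),(208,279),(258,395),(212,430))])
print("hinge",atz(f,(250+179/3-.3,120+232/3-.3),.085))
```

```text
[0.5652 0.1107 0.022 ]
[0.5691 0.0582 0.022 ]
[ 0.5731 -0.0001  0.022 ]
[ 0.5768 -0.0602  0.022 ]
rowcorners [array([0.5339, 0.1335, 0.03  ]), array([0.5837, 0.138 , 0.03  ]), array([ 0.601 , -0.0455,  0.03  ]), array([ 0.5481, -0.0817,  0.03  ])]
hinge [0.5571 0.1583 0.085 ]
```

Emit:
jog_arm(
  targets=[
    [[0,0,0],[0,-1.5,40],-1],
    [[0,0,0],[0,-1.5,80],-1],
    [[0,0,0],[0,-1.5,110],-1],
    [[0,0,0],[0,-1.5,125],-1],
    [[0,0,0],[0,-1.5,135],-1],
    [[0,0,0],[0,-1.5,145],-1],
    [[0,0,0],[0,-1.5,152],-1],
    [[0,0,0],[0,-1.5,153],-1],
    [[0,0,0],[0,-1.5,153],-1],
  ],
)

```text
clock: 16.27
eef_pos: [0.5637, 0.1085, 0.2253]
ee_rot: [-3.142, -0.001, 0.088]
ft_force: [0.3, 1.0, -1.2]
width: 0.0456
finger_force: 30.0
```

Emit:
jog_arm(
  targets=[
    [[0,0,0],[0,0,2],-1],
    [[0,0,0],[0,0,3],-1],
    [[0,0,0],[0,0,3],-1],
    [[0,0,0],[0,0,3],0.2],
    [[0,0,0],[0,0,3],0.2],
    [[0,0,0],[0,0,3],0.2],
    [[0,0,0],[0,0,3],0.2],
  ],
)

```text
clock: 16.85
eef_pos: [0.5637, 0.108, 0.2221]
ee_rot: [3.141, -0.001, 0.087]
ft_force: [-0.5, -4.9, 2.2]
width: 0.0527
finger_force: 1.9
```

Emit:
jog_arm(
  targets=[
    [[0,0,0],[0,0,-10],0.2],
    [[0,0,0],[0,0,-30],0.2],
    [[0,0,0],[0,0,-65],0.2],
    [[0,0,0],[0,0,-105],0.2],
    [[0,0,0],[0,0,-145],1],
    [[0,0,0],[0,0,-158],1],
    [[0,0,0],[0,0,-158],1],
  ],
)

```text
clock: 17.43
eef_pos: [0.5634, 0.1091, 0.3861]
ee_rot: [-3.14, -0.01, 0.089]
ft_force: [0.8, 0.2, 0.8]
width: 0.0692
finger_force: 0.0
```

Run:
```python
from h import *
np.set_printoptions(precision=4,suppress=True)
go(.584,-.328,.38,.088)
f=grab_frame("side");g=grab_frame("top")
cv2.imwrite("pics/b2.png",cv2.resize(f["image"][160:400,250:450],None,fx=2.4,fy=2.4))
for p in(f,g):
  for r in search_frame("lampA",p): print(np.round(r["uv"]),round(r["p"],2),atz(p,r["uv"],.052))
```

```text
turn [-0.0016 -0.0097  0.0008] shift [-18.3 437.2   5.2] width 0.0692
[354. 332.] 0.64 [ 0.5847 -0.3364  0.052 ]
[480. 198.] 0.76 [ 0.5958 -0.3291  0.052 ]
```

View pics/b2.png

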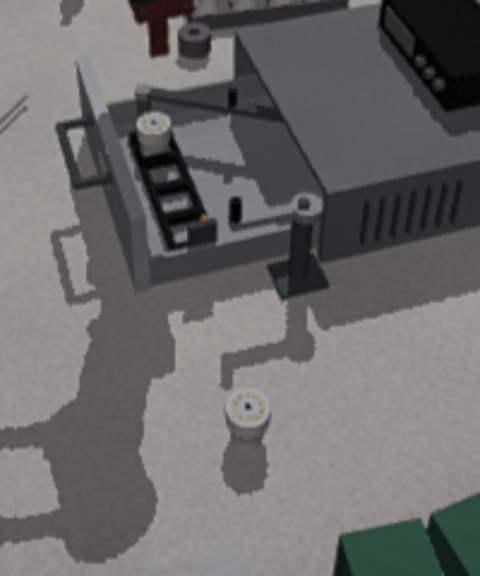

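The first lamp stands upright in pocket 1, at (153,125) in the crop. The other lamp's disc is at (247,406). I'll measure it again in case it was knocked.

Run:
```python
from h import *
np.set_printoptions(precision=4,suppress=True)
f=grab_frame("side");g=grab_frame("top")
print(atz(f,(250+247/2.4-.3,160+406/2.4-.3),.052))
old=cv2.imread("pics/top0.png")
T=cv2.cvtColor(old,6)[196:213,471:490]
m=cv2.matchTemplate(cv2.cvtColor(g["image"],6)[170:240,445:515],T,cv2.TM_CCOEFF_NORMED);_,v,_,l=cv2.minMaxLoc(m)
print("top shift",v,l[0]+445-471,l[1]+170-196)
T=cv2.cvtColor(cv2.imread("pics/side0.png"),6)[316:346,340:367]
m=cv2.matchTemplate(cv2.cvtColor(g["image"] if 0 else f["image"],6)[290:380,310:400],T,cv2.TM_CCOEFF_NORMED);_,v,_,l=cv2.minMaxLoc(m)
print("side shift",v,l[0]+310-340,l[1]+290-316)
```

```text
[ 0.5832 -0.3267  0.052 ]
top shift 0.9942354559898376 0 0
side shift 0.9144285321235657 0 0
```

Emit:
jog_arm(
  targets=[
    [[0,0,0],[-18,437,5],1],
    [[0,0,0],[-18,437,5],1],
    [[0,0,0],[-18,437,5],1],
    [[0,0,0],[-18,437,5],1],
    [[0,0,0],[-18,437,5],1],
    [[0,0,0],[-18,437,5],1],
    [[0,0,0],[-18,437,5],1],
    [[0,0,0],[-18,437,5],1],
    [[0,0,0],[-18,437,5],1],
    [[0,0,0],[-18,437,5],1],
    [[0,0,0],[-18,437,5],1],
    [[0,0,0],[-18,437,5],1],
    [[0,0,0],[-18,437,5],1],
    [[0,0,0],[-18,437,5],1],
    [[0,0,0],[-18,437,5],1],
  ],
)

```text
clock: 18.98
eef_pos: [0.5842, -0.3269, 0.3743]
ee_rot: [-3.141, 0.0, 0.089]
ft_force: [-0.4, -0.3, -0.1]
width: 0.088
finger_force: 0.0
```

Run:
```python
from h import *
np.set_printoptions(precision=4,suppress=True)
go(.584,-.328,.207,.088)
f=grab_frame("side")
T=cv2.cvtColor(cv2.imread("pics/side0.png"),6)[316:346,340:367]
m=cv2.matchTemplate(cv2.cvtColor(f["image"],6)[290:380,310:400],T,cv2.TM_CCOEFF_NORMED);_,v,_,l=cv2.minMaxLoc(m)
print("side shift",v,l[0]+310-340,l[1]+290-316)
```

```text
turn [-0.0008  0.0003  0.0015] shift [ -0.2   1.2 167.3] width 0.088
side shift 0.9142682552337646 0 0
```

Emit:
jog_arm(
  targets=[
    [[0,0,0],[0,1,40],1],
    [[0,0,0],[0,1,80],1],
    [[0,0,0],[0,1,115],1],
    [[0,0,0],[0,1,145],1],
    [[0,0,0],[0,1,166],1],
    [[0,0,0],[0,1,166],1],
    [[0,0,0],[0,1,166],-1],
    [[0,0,0],[0,1,166],-1],
    [[0,0,0],[0,1,166],-1],
    [[0,0,0],[0,1,166],-1],
    [[0,0,0],[0,1,166],-1],
    [[0,0,0],[0,1,166],-1],
    [[0,0,0],[0,1,166],-1],
    [[0,0,0],[0,1,166],-1],
    [[0,0,0],[0,1,166],-1],
  ],
)

```text
clock: 20.28
eef_pos: [0.5841, -0.3295, 0.2094]
ee_rot: [3.141, -0.001, 0.088]
ft_force: [0.7, 0.4, 3.0]
width: 0.0454
finger_force: 30.0
```

Emit:
jog_arm(
  targets=[
    [[0,0,0],[0,0,-20],-1],
    [[0,0,0],[0,0,-60],-1],
    [[0,0,0],[0,0,-100],-1],
    [[0,0,0],[0,0,-140],-1],
    [[0,0,0],[0,0,-172],-1],
    [[0,0,0],[0,0,-172],-1],
    [[0,0,0],[0,0,-172],-1],
  ],
)

```text
clock: 20.87
eef_pos: [0.584, -0.3294, 0.3836]
ee_rot: [3.138, -0.004, 0.088]
ft_force: [-0.7, -0.4, -1.9]
width: 0.0454
finger_force: 30.0
```

Run:
```python
from h import *
go(.5732,-.0003,.38,.088)
```

```text
turn [ 0.0032 -0.0042 -0.0003] shift [  18.1 -328.8    2.6] width 0.0454
```

Emit:
jog_arm(
  targets=[
    [[0,0,0],[18,-329,-10],-1],
    [[0,0,0],[18,-329,-10],-1],
    [[0,0,0],[18,-329,-10],-1],
    [[0,0,0],[18,-329,-10],-1],
    [[0,0,0],[18,-329,-10],-1],
    [[0,0,0],[18,-329,-10],-1],
    [[0,0,0],[18,-329,-10],-1],
    [[0,0,0],[18,-329,-10],-1],
    [[0,0,0],[18,-329,-10],-1],
    [[0,0,0],[18,-329,-10],-1],
    [[0,0,0],[18,-329,-10],-1],
    [[0,0,0],[18,-329,-10],-1],
    [[0,0,0],[18,-329,-10],-1],
  ],
)

```text
clock: 21.95
eef_pos: [0.5732, -0.0015, 0.3897]
ee_rot: [3.142, 0.001, 0.086]
ft_force: [-0.2, 0.1, -0.8]
width: 0.0451
finger_force: 30.0
```

Run:
```python
from h import *
go(.5732,-.0003,.2255,.088)
```

```text
turn [ 0.0001  0.0015 -0.0024] shift [  0.4  -1.2 164.2] width 0.0451
```

Emit:
jog_arm(
  targets=[
    [[0,0,0],[0,-1,40],-1],
    [[0,0,0],[0,-1,80],-1],
    [[0,0,0],[0,-1,115],-1],
    [[0,0,0],[0,-1,135],-1],
    [[0,0,0],[0,-1,147],-1],
    [[0,0,0],[0,-1,157],-1],
    [[0,0,0],[0,-1,163],-1],
    [[0,0,0],[0,-1,164],-1],
    [[0,0,0],[0,-1,164],-1],
  ],
)

```text
clock: 22.7
eef_pos: [0.5734, 0.0007, 0.2278]
ee_rot: [3.141, -0.002, 0.087]
ft_force: [0.0, -0.5, -0.3]
width: 0.0455
finger_force: 30.0
```

Emit:
jog_arm(
  targets=[
    [[0,0,0],[0,0,3],-1],
    [[0,0,0],[0,0,5],-1],
    [[0,0,0],[0,0,5],-1],
    [[0,0,0],[0,0,5],0.3],
    [[0,0,0],[0,0,5],0.3],
    [[0,0,0],[0,0,5],0.3],
    [[0,0,0],[0,0,5],0.3],
    [[0,0,0],[0,0,5],0.3],
  ],
)

```text
clock: 23.37
eef_pos: [0.5729, 0.001, 0.2214]
ee_rot: [-3.142, 0.0, 0.088]
ft_force: [0.3, 0.4, -0.2]
width: 0.0571
finger_force: 0.0
```

Emit:
jog_arm(
  targets=[
    [[0,0,0],[0,0,-10],0.3],
    [[0,0,0],[0,0,-30],0.3],
    [[0,0,0],[0,0,-65],0.3],
    [[0,0,0],[0,0,-105],0.3],
    [[0,0,0],[0,0,-135],0],
    [[0,0,0],[0,0,-145],0],
    [[0,0,0],[0,0,-145],-0.3],
  ],
)

```text
clock: 23.95
eef_pos: [0.5731, 0.0009, 0.3714]
ee_rot: [3.14, -0.007, 0.088]
ft_force: [0.4, 0.2, 0.2]
width: 0.0407
finger_force: 0.0
```

Run:
```python
from h import *
np.set_printoptions(precision=4,suppress=True)
go(.6675,.0995,.38,.088)
f=grab_frame("side")
cv2.imwrite("pics/b3.png",cv2.resize(f["image"][160:400,250:450],None,fx=2.4,fy=2.4))
```

```text
turn [ 0.0011 -0.0075 -0.0002] shift [102.7 -89.9  -7.9] width 0.0407
```

View pics/b3.png

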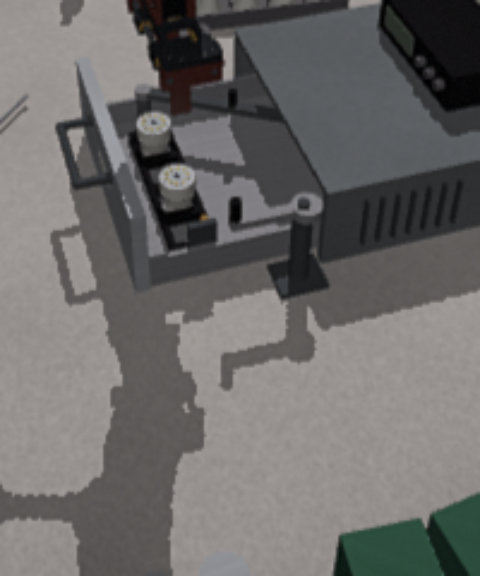

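Emit:
jog_arm(
  targets=[
    [[0,0,0],[103,-90,-8],-0.1],
    [[0,0,0],[103,-90,-8],-0.1],
    [[0,0,0],[103,-90,-8],-0.1],
    [[0,0,0],[103,-90,-8],-0.1],
    [[0,0,0],[103,-90,-8],-0.1],
    [[0,0,0],[103,-90,-8],-0.1],
    [[0,0,0],[103,-90,-8],-0.1],
  ],
)

```text
clock: 24.58
eef_pos: [0.6673, 0.0989, 0.3728]
ee_rot: [3.141, 0.003, 0.087]
ft_force: [-0.3, -0.3, -0.2]
width: 0.0393
finger_force: 0.0
```

Run:
```python
from h import *
go(.667,.0998,.262,.088)
```

```text
turn [ 0.0005  0.0031 -0.0008] shift [  0.2  -1.  110.8] width 0.0393
```

Emit:
jog_arm(
  targets=[
    [[0,0,0],[0,0,40],-0.1],
    [[0,0,0],[0,0,80],-0.1],
    [[0,0,0],[0,0,100],-0.1],
    [[0,0,0],[0,0,111],-0.1],
    [[0,0,0],[0,0,111],-0.1],
    [[0,0,0],[0,0,111],-1],
    [[0,0,0],[0,0,111],-1],
    [[0,0,0],[0,0,111],-1],
    [[0,0,0],[0,0,111],-1],
    [[0,0,0],[0,0,111],-1],
    [[0,0,0],[0,0,111],-1],
  ],
)

```text
clock: 25.5
eef_pos: [0.6673, 0.1001, 0.2643]
ee_rot: [-3.141, 0.001, 0.088]
ft_force: [-3.6, 2.3, 3.8]
width: 0.0114
finger_force: 30.7
```

Emit:
jog_arm(
  targets=[
    [[0,0,0],[-5.2,7,0],-1],
    [[0,0,0],[-13.4,16.4,0],-1],
    [[0,0,0],[-18,20.7,0],-1],
    [[0,0,0],[-22.6,24.9,0],-1],
    [[0,0,0],[-27.5,28.7,0],-1],
    [[0,0,0],[-32.5,32.5,0],-1],
    [[0,0,0],[-38,35.7,0],-1],
    [[0,0,0],[-43.2,39,0],-1],
    [[0,0,0],[-48.8,41.7,0],-1],
    [[0,0,0],[-54.4,44.4,0],-1],
    [[0,0,0],[-60.3,46.6,0],-1],
    [[0,0,0],[-66.2,48.7,0],-1],
    [[0,0,0],[-72.3,50.3,0],-1],
    [[0,0,0],[-78.3,51.8,0],-1],
    [[0,0,0],[-84.5,52.8,0],-1],
    [[0,0,0],[-90.6,53.7,0],-1],
    [[0,0,0],[-96.9,54.1,0],-1],
    [[0,0,0],[-103.1,54.3,0],-1],
    [[0,0,0],[-103.1,54.3,0],-1],
  ],
)

```text
clock: 27.08
eef_pos: [0.57, 0.037, 0.2643]
ee_rot: [-3.14, -0.006, 0.089]
ft_force: [5.5, 6.7, 2.0]
width: 0.0109
finger_force: 32.8
```

Emit:
jog_arm(
  targets=[
    [[0,0,0],[-1,0,0],-1],
    [[0,0,0],[-2,0,0],-1],
    [[0,0,0],[-3,0,0],-1],
    [[0,0,0],[-3,0,0],-1],
    [[0,0,0],[-3,0,0],-1],
  ],
)

```text
clock: 27.5
eef_pos: [0.5686, 0.0369, 0.2644]
ee_rot: [-3.14, -0.01, 0.089]
ft_force: [14.2, 8.0, -1.9]
width: 0.0112
finger_force: 31.6
```

Emit:
jog_arm(
  targets=[
    [[0,0,0],[-1,0,0],-1],
    [[0,0,0],[-2,0,0],-1],
    [[0,0,0],[-2,0,0],-1],
    [[0,0,0],[2,0,0],-1],
    [[0,0,0],[4,0,0],-1],
    [[0,0,0],[4,0,0],0],
    [[0,0,0],[4,0,0],0],
    [[0,0,0],[4,0,0],0],
    [[0,0,0],[4,0,0],0],
    [[0,0,0],[4,0,-40],0],
    [[0,0,0],[4,0,-80],0],
    [[0,0,0],[4,0,-120],0],
    [[0,0,0],[4,0,-130],0],
    [[0,0,0],[4,0,-130],0],
  ],
)

```text
clock: 28.67
eef_pos: [0.5707, 0.0358, 0.3978]
ee_rot: [3.14, -0.007, 0.087]
ft_force: [0.4, -0.5, 0.3]
width: 0.0438
finger_force: 0.0
```

Run:
```python
from h import *
np.set_printoptions(precision=4,suppress=True)
f=grab_frame("side")
cv2.imwrite("pics/b4.png",cv2.resize(f["image"][170:290,260:400],None,fx=5,fy=5,interpolation=cv2.INTER_CUBIC))
go(.444,.024,.398,.088)
```

```text
turn [ 0.0013 -0.0024 -0.0009] shift [-127.3    0.9   -3.9] width 0.0435
```

View pics/b4.png

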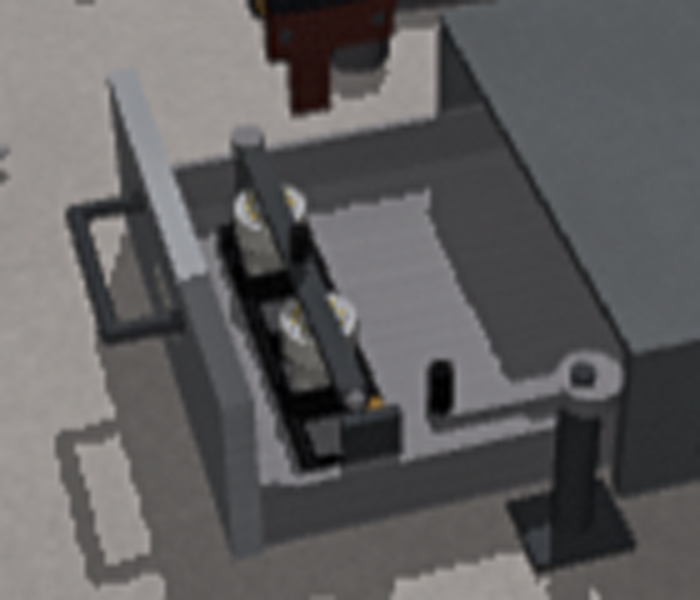

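The bar lies across both lamps, ending at the brass plunger (375,404). I'll move the arm aside and measure its angle from above.

Emit:
jog_arm(
  targets=[
    [[0,0,0],[-110,380,0],0],
    [[0,0,0],[-110,380,0],0],
    [[0,0,0],[-110,380,0],0],
    [[0,0,0],[-110,380,0],0],
    [[0,0,0],[-110,380,0],0],
    [[0,0,0],[-110,380,0],0],
    [[0,0,0],[-110,380,0],0],
    [[0,0,0],[-110,380,0],0],
    [[0,0,0],[-110,380,0],0],
    [[0,0,0],[-110,380,0],0],
    [[0,0,0],[-110,380,0],0],
    [[0,0,0],[-110,380,0],0],
    [[0,0,0],[-110,380,0],0],
  ],
)

```text
clock: 29.8
eef_pos: [0.4945, -0.3512, 0.3911]
ee_rot: [-3.139, 0.003, 0.088]
ft_force: [-0.2, -1.1, -0.4]
width: 0.0438
finger_force: 0.0
```

Run:
```python
from h import *
f=grab_frame("top")
cv2.imwrite("pics/b5.png",cv2.resize(f["image"][180:250,285:415],None,fx=6,fy=6,interpolation=cv2.INTER_CUBIC))
```

```text
(no output)
```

View pics/b5.png

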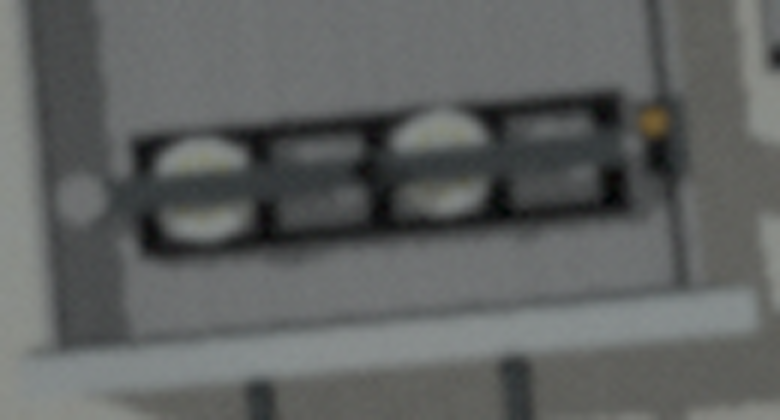

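Run:
```python
from h import *
np.set_printoptions(precision=4,suppress=True)
acc=0
for i in range(6):
    f=grab_frame("top");acc=acc+cv2.cvtColor(f["image"],6).astype(float)
g=acc/6
# bar centre over the two bright lamp discs: half-level crossings
pts=[]
for cu,lo,hi,cv in((319,313,326,211),(358.5,352,365,207.5)):
    for u in range(lo,hi):
        v=np.arange(int(cv)-7,int(cv)+8);vv=np.arange(v[0],v[-1],.05);p=np.interp(vv,v,g[v,u])
        m=vv[np.argmin(np.where(abs(vv-cv)<4,p,1e9))];a=p[np.abs(vv-m).argmin()]
        up=p[vv<m].max();dn=p[vv>m].max();h=(min(up,dn)+a)/2
        e1=vv[(vv<m)&(p>h)].max();e2=vv[(vv>m)&(p>h)].min()
        pts.append((u,(e1+e2)/2,e2-e1))
pts=np.array(pts);print(pts[::3])
p=np.polyfit(pts[:,0],pts[:,1],1)
W=lambda u:atz(f,(u,np.polyval(p,u)),.082)
a,b=W(299),W(390);print(p,a,b,np.arctan2((b-a)[0],-(b-a)[1]))
# panel edges now
U=np.arange(295,405)
for sgn in(1,-1):
    e=[]
    for u in U:
        c=180+(352-(u-290)*6*64/720)/6; v=np.arange(int(c)-4,int(c)+13);d=sgn*np.gradient(g[v,u]);k=d.argmax()
        if 0<k<len(v)-1:
            q=d[k-1:k+2];e.append(v[k]+(q[0]-q[2])/(2*(q[0]-2*q[1]+q[2])))
        else:e.append(v[k])
    e=np.array(e);q=np.polyfit(U,e,1);r=abs(np.polyval(q,U)-e);q=np.polyfit(U[r<1],e[r<1],1)
    a=atz(f,(295,np.polyval(q,295)),.132);b=atz(f,(404,np.polyval(q,404)),.132);print("panel",a,b,np.arctan2((b-a)[0],-(b-a)[1]),(r<1).sum())
```

```text
[[313.    211.85    5.1  ]
 [316.    211.675   6.55 ]
 [319.    211.375   6.65 ]
 [322.    210.925   6.35 ]
 [325.    210.475   5.25 ]
 [354.    207.9     5.   ]
 [357.    207.6     5.7  ]
 [360.    207.275   6.45 ]
 [363.    206.95    5.8  ]]
[ -0.0983 242.6562] [0.5573 0.1587 0.082 ] [ 0.5793 -0.0818  0.082 ] 0.09106872231511709
panel [0.4924 0.166  0.132 ] [ 0.5165 -0.1079  0.132 ] 0.08790108303953238 110
panel [0.4752 0.1661 0.132 ] [ 0.4983 -0.1076  0.132 ] 0.08430096580396083 102
```

The bar is at 0.091 rad against 0.086 to 0.088 for the drawer, so the keeper is shut (within about 0.005). The panel has not moved either, so the drawer sits at its open stop. Next is the handle.

Run:
```python
from h import *
go(.4445,.024,.393,.088+np.pi/2)
```

```text
turn [ 5.0000e-04 -0.0000e+00 -1.5697e+00] shift [ -16.7 -377.8    0.8] width 0.0442
```

Emit:
jog_arm(
  targets=[
    [[0,0,-1.57],[-17,-378,0],-0.18],
    [[0,0,-1.57],[-17,-378,0],-0.18],
    [[0,0,-1.57],[-17,-378,0],-0.18],
    [[0,0,-1.57],[-17,-378,0],-0.18],
    [[0,0,-1.57],[-17,-378,0],-0.18],
    [[0,0,-1.57],[-17,-378,0],-0.18],
    [[0,0,-1.57],[-17,-378,0],-0.18],
    [[0,0,-1.57],[-17,-378,0],-0.18],
    [[0,0,-1.57],[-17,-378,0],-0.18],
    [[0,0,-1.57],[-17,-378,0],-0.18],
    [[0,0,-1.57],[-17,-378,0],-0.18],
    [[0,0,-1.57],[-17,-378,0],-0.18],
    [[0,0,-1.57],[-17,-378,0],-0.18],
    [[0,0,-1.57],[-17,-378,0],-0.18],
    [[0,0,-1.57],[-17,-378,0],-0.18],
    [[0,0,-1.57],[-17,-378,0],-0.18],
  ],
)

```text
clock: 31.48
eef_pos: [0.4443, 0.0235, 0.3938]
ee_rot: [3.141, 0.0, 1.656]
ft_force: [0.0, 0.2, 0.3]
width: 0.0359
finger_force: 0.0
```

Run:
```python
from h import *
go(.4445,.024,.268,.088+np.pi/2)
```

```text
turn [ 0.0004  0.     -0.0032] shift [  0.5   0.2 125.8] width 0.0359
```

Emit:
jog_arm(
  targets=[
    [[0,0,0],[0,0,40],-0.18],
    [[0,0,0],[0,0,80],-0.18],
    [[0,0,0],[0,0,110],-0.18],
    [[0,0,0],[0,0,126],-0.18],
    [[0,0,0],[0,0,126],-0.18],
    [[0,0,0],[0,0,126],-1],
    [[0,0,0],[0,0,126],-1],
    [[0,0,0],[0,0,126],-1],
    [[0,0,0],[0,0,126],-1],
    [[0,0,0],[0,0,126],-1],
  ],
)

```text
clock: 32.32
eef_pos: [0.4447, 0.0234, 0.2696]
ee_rot: [3.139, 0.0, 1.658]
ft_force: [-2.1, 0.4, 6.9]
width: 0.0111
finger_force: 30.0
```

Emit:
jog_arm(
  targets=[
    [[0,0,0],[0,5,0],-1],
    [[0,0,0],[0,15,0],-1],
    [[0,0,0],[0,28,0],-1],
    [[0,0,0],[0,43,0],-1],
    [[0,0,0],[0,59,0],-1],
    [[0,0,0],[0,75,0],-1],
    [[0,0,0],[0,91,0],-1],
    [[0,0,0],[0,107,0],-1],
    [[0,0,0],[0,123,0],-1],
    [[0,0,0],[0,139,0],-1],
    [[0,0,0],[0,155,0],-1],
    [[0,0,0],[0,170,0],-1],
    [[0,0,0],[0,183,0],-1],
    [[0,0,0],[0,193,0],-1],
    [[0,0,0],[0,200,0],-1],
    [[0,0,0],[0,204,0],-1],
    [[0,0,0],[0,206,0],-1],
    [[0,0,0],[0,207,0],-1],
    [[0,0,0],[0,207,0],-1],
  ],
)

```text
clock: 33.9
eef_pos: [0.651, 0.0416, 0.2696]
ee_rot: [3.14, -0.0, 1.658]
ft_force: [-2.9, 0.1, 5.6]
width: 0.0111
finger_force: 30.0
```

Emit:
jog_arm(
  targets=[
    [[0,0,0],[0,2,0],-1],
    [[0,0,0],[0,3,0],-1],
    [[0,0,0],[0,4,0],-1],
    [[0,0,0],[0,4,0],-1],
    [[0,0,0],[0,4,0],-1],
  ],
)

```text
clock: 34.32
eef_pos: [0.6539, 0.0419, 0.2696]
ee_rot: [-3.14, -0.0, 1.658]
ft_force: [-9.9, -0.6, 8.7]
width: 0.0114
finger_force: 30.0
```

Emit:
jog_arm(
  targets=[
    [[0,0,0],[0,2,0],-1],
    [[0,0,0],[0,3,0],-1],
    [[0,0,0],[0,3,0],-1],
    [[0,0,0],[0,3,0],-1],
  ],
)

```text
clock: 34.65
eef_pos: [0.6552, 0.042, 0.2695]
ee_rot: [-3.132, -0.0, 1.658]
ft_force: [-23.1, -1.8, 13.4]
width: 0.0111
finger_force: 30.0
```

Emit:
jog_arm(
  targets=[
    [[0,0,0],[0,-2,0],-1],
    [[0,0,0],[0,-4,0],-1],
    [[0,0,0],[0,-4,0],-0.18],
    [[0,0,0],[0,-4,0],-0.18],
    [[0,0,0],[0,-4,0],-0.18],
    [[0,0,0],[0,-4,0],-0.18],
    [[0,0,0],[0,-4,0],-0.18],
    [[0,0,0],[0,-4,-40],-0.18],
    [[0,0,0],[0,-4,-80],-0.18],
    [[0,0,0],[0,-4,-120],-0.1],
    [[0,0,0],[0,-4,-130],-0.1],
    [[0,0,0],[0,-4,-130],-0.1],
  ],
)

```text
clock: 35.65
eef_pos: [0.6536, 0.0417, 0.4033]
ee_rot: [3.132, 0.001, 1.658]
ft_force: [0.9, 0.6, 0.1]
width: 0.0395
finger_force: 0.0
```

Run:
```python
from h import *
go(.6105,-.1414,.4,.088)
```

```text
turn [ 0.0077 -0.0066  1.5698] shift [-178.7  -58.9    2.9] width 0.0395
```

Emit:
jog_arm(
  targets=[
    [[0,0,1.57],[-179,-59,0],-0.1],
    [[0,0,1.57],[-179,-59,0],-0.1],
    [[0,0,1.57],[-179,-59,0],-0.1],
    [[0,0,1.57],[-179,-59,0],-0.1],
    [[0,0,1.57],[-179,-59,0],-0.1],
    [[0,0,1.57],[-179,-59,0],-0.1],
    [[0,0,1.57],[-179,-59,0],-0.1],
    [[0,0,1.57],[-179,-59,0],-0.1],
    [[0,0,1.57],[-179,-59,0],-0.1],
    [[0,0,1.57],[-179,-59,0],-0.1],
    [[0,0,1.57],[-179,-59,0],-0.1],
    [[0,0,1.57],[-179,-59,0],-0.1],
    [[0,0,1.57],[-179,-59,0],-0.1],
    [[0,0,1.57],[-179,-59,0],-0.1],
    [[0,0,1.57],[-179,-59,0],-0.1],
  ],
)

```text
clock: 36.9
eef_pos: [0.6105, -0.1418, 0.3952]
ee_rot: [-3.14, 0.003, 0.09]
ft_force: [0.7, 0.3, -0.0]
width: 0.0396
finger_force: 0.0
```

Run:
```python
from h import *
go(.6105,-.1414,.3085,.088)
```

```text
turn [-0.0012  0.0032  0.0022] shift [ 0.4 -0.3 86.7] width 0.0396
```

Emit:
jog_arm(
  targets=[
    [[0,0,0],[0,0,40],-0.1],
    [[0,0,0],[0,0,75],-0.1],
    [[0,0,0],[0,0,87],-0.1],
    [[0,0,0],[0,0,87],-0.1],
    [[0,0,0],[0,0,87],-1],
    [[0,0,0],[0,0,87],-1],
    [[0,0,0],[0,0,87],-1],
    [[0,0,0],[0,0,87],-1],
    [[0,0,0],[0,0,87],-1],
    [[0,0,0],[0,0,87],-1],
  ],
)

```text
clock: 37.73
eef_pos: [0.6106, -0.1416, 0.3129]
ee_rot: [3.141, -0.003, 0.088]
ft_force: [-1.2, -0.3, 6.6]
width: 0.0136
finger_force: 30.0
```

Emit:
jog_arm(
  targets=[
    [[0,0,0],[0.3,-8,0],-1],
    [[0,0,0],[1.2,-15.9,0],-1],
    [[0,0,0],[3,-23.6,0],-1],
    [[0,0,0],[5.4,-31.3,0],-1],
    [[0,0,0],[8.7,-38.6,0],-1],
    [[0,0,0],[12.7,-45.5,0],-1],
    [[0,0,0],[17.3,-52,0],-1],
    [[0,0,0],[22.6,-58,0],-1],
    [[0,0,0],[28.5,-63.5,0],-1],
    [[0,0,0],[34.8,-68.3,0],-1],
    [[0,0,0],[41.7,-72.5,0],-1],
    [[0,0,0],[48.8,-76,0],-1],
    [[0,0,0],[56.4,-78.7,0],-1],
    [[0,0,0],[64.1,-80.7,0],-1],
    [[0,0,0],[72,-81.9,0],-1],
    [[0,0,0],[76,-82.2,0],-1],
    [[0,0,0],[80,-82.3,0],-1],
    [[0,0,0],[80,-82.3,0],-1],
  ],
)

```text
clock: 39.23
eef_pos: [0.6832, -0.0549, 0.3125]
ee_rot: [3.137, -0.002, 0.085]
ft_force: [-0.6, -8.6, 4.5]
width: 0.0136
finger_force: 30.0
```

Emit:
jog_arm(
  targets=[
    [[0,0,0],[1,0,0],-1],
    [[0,0,0],[2,0,0],-1],
    [[0,0,0],[3,0,0],-1],
    [[0,0,0],[3,0,0],-1],
    [[0,0,0],[3,0,0],-1],
  ],
)

```text
clock: 39.65
eef_pos: [0.6849, -0.0548, 0.3125]
ee_rot: [3.137, 0.002, 0.085]
ft_force: [-7.8, -7.3, 6.2]
width: 0.0129
finger_force: 30.0
```

Emit:
jog_arm(
  targets=[
    [[0,0,0],[1,0,0],-1],
    [[0,0,0],[2,0,0],-1],
    [[0,0,0],[3,0,0],-1],
    [[0,0,0],[3,0,0],-1],
    [[0,0,0],[3,0,0],-1],
  ],
)

```text
clock: 40.07
eef_pos: [0.6864, -0.0548, 0.3124]
ee_rot: [3.138, 0.009, 0.084]
ft_force: [-20.1, -8.6, 10.8]
width: 0.0134
finger_force: 30.0
```

Emit:
jog_arm(
  targets=[
    [[0,0,0],[-2,0,0],-1],
    [[0,0,0],[-4,0,0],-1],
    [[0,0,0],[-4,0,0],-0.1],
    [[0,0,0],[-4,0,0],-0.1],
    [[0,0,0],[-4,0,0],-0.1],
    [[0,0,0],[-4,0,0],-0.1],
    [[0,0,0],[-4,0,-40],-0.1],
    [[0,0,0],[-4,0,-80],-0.1],
    [[0,0,0],[-40,100,-90],-0.1],
    [[0,0,0],[-80,240,-90],0],
    [[0,0,0],[-80,240,-90],0],
    [[0,0,0],[-80,240,-90],0],
    [[0,0,0],[-80,240,-90],0],
    [[0,0,0],[-80,240,-90],0],
    [[0,0,0],[-80,240,-90],0],
  ],
)

```text
clock: 41.32
eef_pos: [0.628, -0.305, 0.3996]
ee_rot: [3.139, 0.002, 0.081]
ft_force: [0.6, 0.6, 0.2]
width: 0.0437
finger_force: 0.0
```

Run:
```python
from h import *
f=grab_frame("top");g=grab_frame("side")
a=cv2.resize(f["image"][120:220,260:440],(800,444),interpolation=cv2.INTER_CUBIC)[:340]
b=np.hstack([cv2.resize(g["image"][170:300,330:430],(200,260)),cv2.resize(g["image"],(416,260)),cv2.resize(f["image"][190:260,100:160],(184,260))])
cv2.imwrite("pics/b6.png",np.vstack([a,b]))
```

```text
(no output)
```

View pics/b6.png

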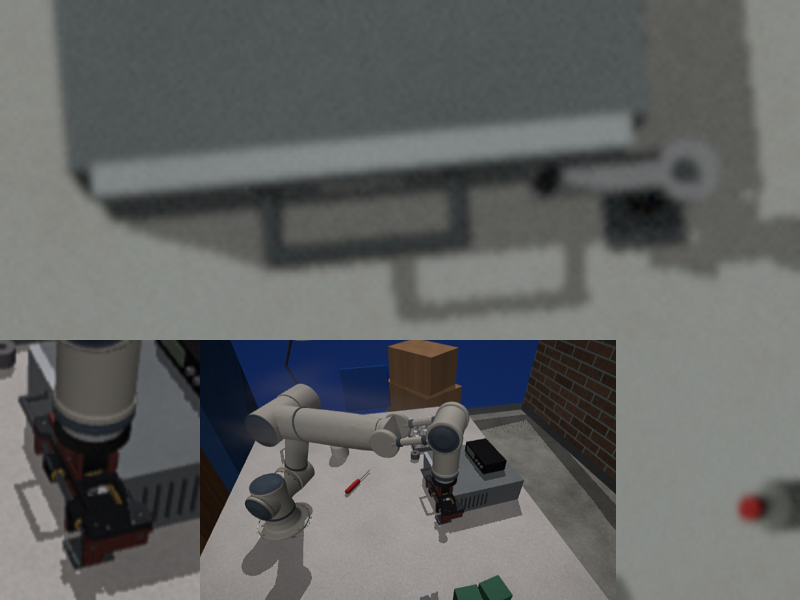

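The final picture shows the drawer home, the lever across its front with its knob at (545,180), and the glue bottle standing where it was. No lamps are left on the bench.

```bash
python3 -c "
from workcell import *
print(sign_off())"
```

```text
the job is handed in; nothing more can be done
None
```

The job is handed in at about 41 s: both lamp bases present stand upright in pockets 1 and 3, the keeper is shut, the drawer is home, the lever is locked across its front and the glue bottle was not touched; sign-off returned no verdict.

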